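# Hold a spring clip open around a laminate sample card

### The job

The fitter wants to slip a drawing in beside the yellow sample card under a clip: squeeze the green spring clip open on its wooden rest, lift it off still open, and lower it over the middle of the top edge of the yellow card, so that one jaw hangs well down on each side of the card. Finish while still holding it there, squeezed wide open and at rest, with the jaws clear of the card; do not let go or let it close. Leave the brown card and the other things alone, and do not knock the yellow card.

Things in the scene. Friction and masses are not known exactly. Their poses are not given: they have to be found in the camera images.
- clip: green plastic spring clip, 70 g, like a big clothes peg, upright, jaws down, two splayed tails up; origin on its hinge pin, 55 mm above the table at the start. Pin along its y; jaws and tails spread along x. Squeezing the tails together along x opens the jaws. The frame belongs to the -x lever: it tips about y by half the joint value when squeezed evenly. Either jaw may go on either side
- clip_lever (a joint): opening of the clip, angle between its two levers in rad: 0 as it bites the rest's 6 mm rib, -0.14 fully shut, 0.74 wide open (firm stop). Spring 0.25 N m at 0, 0.44 N m wide open: squeezed 34 mm above the pin, 7 N to start, 13 N to hold open; it snaps shut when let go
- tail_a (a point): middle of the top end of the -x tail, 42 mm above the pin at the start. Tails are flat plates 24 mm wide (y), 4 mm thick, leaning in towards the pin; tops 57 mm apart over the outside at the start; wide open the tails are about parallel, 22 mm over the outside, reaching 50 mm above the pin. Squeeze in their upper half
- tail_b (a point): middle of the top end of the +x tail, as tail_a
- jaw_a (a point): centre of the round rubber bar (radius 3 mm, 30 mm long along y) at the end of the -x jaw, 42 mm below the pin at the start, standing on the rest's base; wide open the gap between the two bars is about 35 mm
- jaw_b (a point): centre of the round rubber bar at the end of the +x jaw, as jaw_a
- rest: fixed wooden rest, 76 x 70 mm (x, y), 10 mm high, with an upright steel rib 6 mm thick (x), 36 mm long (y), its top 32 mm above the table; origin at the centre of the underside. The clip bites the rib at the start
- yellow_card: yellow laminate sample card, upright, 4 mm thick (x), 100 mm wide (y), fixed in a grey block 60 x 110 x 22 mm (x, y, z); 0.8 kg in all, loose on the table; origin at the centre of the block's underside; top edge of the card 110 mm above the table
- yellow_card_edge (a point): middle of the yellow card's top edge; x is square to the card's face, y runs along the edge, z up
- oak_card: dark brown wood sample card in the same stand and of the same sizes as the yellow one; not to be used; origin at the centre of the block's underside. The two cards swap places
- jar: amber glass jar with steel lid, 56 mm across, 75 mm high, bystander; origin at the centre of its underside
- screwdriver: screwdriver lying on the table, bystander; handle to its -x
- pull: steel drawer pull lying on the table, 108 mm long (y), 36 mm deep (x), 12 mm high, bystander

How it is judged:
By the outcome, as a careful person would: the job done as asked, in the order asked, and still so for the second after the job is handed in, while the arm keeps its last pose, push and grip.
It also fails if it takes over 51 s, if anything falls off the work surface, if the arm or the gripper's body presses on something with over 40 N, if the wrist force passes 120 N, or if a joint passes its speed limit or range.

### The arm

A 6-joint arm with a two-finger parallel gripper is mounted at the origin on the work surface. World frame = base frame: x ahead of the robot, y to its left, z up, the work surface at z = 0. Lengths are in m, angles in rad, forces in N, time in s.
With the tool pointing down it reaches from about 0.35 to 0.85 m from the base axis. Payload 8.1 kg.
Tool frame: the origin (TCP) lies at the very end of the fingers, on their centre line; the grasp point (between the pads) lies 19 mm behind it; z points along the fingers, y is the direction in which the jaws open and shut (so a half turn about z gives the same grasp; the last joint's range is limited). The gripper opens to 93 mm and grips with 3 to 60 N. Pads are 15 mm wide; open, the fingers measure 128 mm over their backs; the gripper's body (75 mm by 188 mm) begins 65 mm behind the grasp point.
Start: joints at [1.02, 0.13, 1.488, -0, 1.523, -0.085], TCP at [0.269, 0.536, 0.219] pointing down, gripper open.
Joint ranges: [-2.96, 2.96], [-0.89, 2.26], [0.02, 2.5], [-1.34, 4.48], [0, 2.73], [-2.66, 2.66]. Speed limits (rad/s): [2.39, 2.39, 2.79, 3.14, 3.14, 3.14].

### API

Orientations are given as a rotation vector (axis times angle).
In Python, from plant import * gives the robot as it stands.
- The arm moves only by the tool apply_moves, never from a script. Its argument "commands" is one flat list of numbers, 7 for each row, row after row: the shift along the world's x, y, z in cm, then the turn, a rotation vector about the world's x, y, z in rad, then the finger opening in cm, from 0 to 9.3. A call has 1 to 8 rows; each row shifts and turns the pose as measured when the row begins; what a row does not reach is not made up. A row lasts 1/8 s, in which the tool goes at most 62.5 mm and 10.7 degrees, less where a joint would pass 70% of its speed; a pose out of reach is approached as far as the arm can. A call with a gripper value outside its range is refused whole. The fingers move at their own pace and stop on an object; "squeeze" is the grip in N (left out, the last holds). Time passes only in rows, so rows that do not move let the fingers close. It gives the time, the measured TCP pose, the force and the opening at its end, in the units of the state.
- read_state(): the state, without advancing time (a new reading comes with each control period).
- read_camera(name): name is "scene" or "top"; returns (picture, depth): 384x512x3 uint8, blue, green, red; 384x512 float32, m along the optical axis (not along the pixel's ray), 0 where there is no reading.
- camera_model(name): a dict with "intrinsics" (3x3 intrinsics, pixels), "dist_coeffs" ([k1, k2, p1, p2, k3] as OpenCV has them; the pictures are not rectified), "R" (3x3) and "t" (3): a world point X has camera coordinates R X + t. Camera axes: x right, y down, z forward; pixel columns grow to the right and rows downward; lengths in m; the calibration is good to about 2 mm. A picture is of the moment at which its call begins. camera_model takes no time and is no camera call.
- close_job(): hands the job in, once; it reports no verdict.
Trained networks look in the newest picture that a camera, given by its name, has taken for a name from the list of things; names that differ only in an ending like _2 or _b are one class to them, and where a whole thing is asked for, a point or a joint stands for the part that bears it (a point fixed in the world has none). Each returns a list of dicts, best first, with "conf" (0 to 1); they miss things now and then, are a little off and sometimes report something else, mostly with a low value. They report only what shows in the picture. A call takes as long as a camera call.
- find_in(query, camera): "point" ([x, y, z] in m, in the coordinates of the camera as it stood for that picture, good to about 4 mm: the middle of the surface that is visible of it).
- cut_out(query, camera): "mask" (384x512 bool, what is visible of it).
- spot_point(query, camera): "point" ([x, y, z] in m, in the coordinates of the camera as it stood for that picture, good to about 4 mm: a listed point, or the origin of a listed thing).
The state is a dict: "t": time; "q": joint angles; "dq": joint speeds; "joint_torque": joint torques, N m; "tool_pos": TCP position; "orientation": TCP orientation; "force": force on the tool from outside, world axes, zero at the start; "wrist_torque": the same for the moment, N m; "opening": finger opening in m.
Only numpy, scipy, OpenCV 4.12 (cv2) and the standard library are available. Lean on these libraries where they do the work, as an engineer would, in place of code of your own. Each camera call takes 0.05 s, during which the arm holds its last target. There are 200 camera calls.

## Working session

There is one attempt and no reset: what is moved stays moved. The work goes in short steps, Python scripts to look and compute and a tool call to move; the robot and the scene stay as the last step left them, time stands still between calls to the robot, and variables do not carry over. Pictures are saved under pics/ and viewed, about 8 in all and at most 12, crops included, and the job is handed in when it is done.

Besides the shell and the picture viewer there is one more tool, called after "Request:" in YAML: its name, and indented under it one key for each argument. apply_moves: Moves the arm, as the interface text tells. Its arguments: {"type":"object","properties":{"commands":{"type":"array"},"squeeze":{"type":"number"}},"required":["commands"]}

```bash
mkdir -p pics; cat > h.py <<'E'
from plant import *
import numpy as np, cv2
def w(p,cam):
    m=camera_model(cam); return np.array(m["R"]).T@(np.array(p)-np.array(m["t"]))
E
python3 - <<'E'
from h import *
for c in("scene","top"):
    im,d=read_camera(c); cv2.imwrite(f"pics/{c}0.png",im)
    for q in("clip","rest","yellow_card","yellow_card_edge","oak_card","jar","screwdriver","pull","tail_a","tail_b","jaw_a","jaw_b"):
        r=spot_point(q,c); print(c,q,[(np.round(w(x["point"],c),3).tolist(),round(x["conf"],2)) for x in r[:3]])
s=read_state();print(s["t"],s["tool_pos"],s["orientation"],s["opening"],s["force"])
E
```

```text
scene clip [([0.592, -0.239, 0.055], 0.91)]
scene rest [([0.591, -0.243, 0.003], 0.94)]
scene yellow_card [([0.474, 0.08, -0.004], 0.65)]
scene yellow_card_edge [([0.473, 0.075, 0.111], 0.74)]
scene oak_card [([0.592, 0.324, -0.0], 0.84)]
scene jar [([0.775, 0.209, -0.001], 0.84)]
scene screwdriver [([0.758, -0.131, -0.004], 0.84)]
scene pull [([0.77, 0.041, -0.003], 0.86), ([0.472, 0.075, 0.111], 0.18)]
scene tail_a [([0.566, -0.238, 0.096], 0.86), ([0.615, -0.241, 0.1], 0.66)]
scene tail_b [([0.566, -0.238, 0.096], 0.86), ([0.615, -0.241, 0.1], 0.66)]
scene jaw_a [([0.585, -0.238, 0.011], 0.8), ([0.59, -0.238, 0.01], 0.76)]
scene jaw_b [([0.585, -0.238, 0.011], 0.8), ([0.59, -0.238, 0.01], 0.76)]
top clip [([0.591, -0.235, 0.054], 0.61)]
top rest [([0.592, -0.238, 0.002], 0.97)]
top yellow_card [([0.473, 0.08, -0.004], 0.8)]
top yellow_card_edge [([0.472, 0.072, 0.109], 0.61)]
top oak_card [([0.588, 0.327, 0.004], 0.82)]
top jar [([0.767, 0.216, -0.002], 0.62)]
top screwdriver [([0.756, -0.125, -0.003], 0.83), ([0.592, -0.239, -0.004], 0.52)]
top pull [([0.769, 0.042, 0.0], 0.6)]
top tail_a [([0.621, -0.235, 0.1], 0.74), ([0.59, -0.233, 0.054], 0.2)]
top tail_b [([0.621, -0.235, 0.1], 0.74), ([0.59, -0.233, 0.054], 0.2)]
top jaw_a [([0.588, -0.238, 0.012], 0.83), ([0.596, -0.235, 0.012], 0.71)]
top jaw_b [([0.588, -0.238, 0.012], 0.83), ([0.596, -0.235, 0.012], 0.71)]
1.3 [0.26947467 0.53609952 0.21863393] [7.25064482e-01 3.05676015e+00 2.40967311e-05] 0.0931321448593869 [-0.25882007 -0.59751168 -0.17488717]
```

```bash
cd pics; python3 -c "
import cv2,numpy as np
cv2.imwrite('both.png',cv2.resize(np.vstack([cv2.imread('scene0.png'),cv2.imread('top0.png')]),(400,600)))"
```

```text
(no output)
```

View pics/scene0.png

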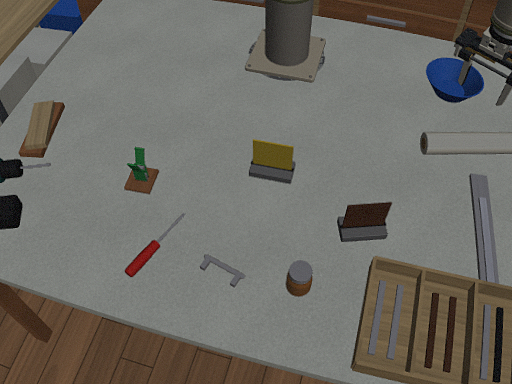

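View pics/top0.png

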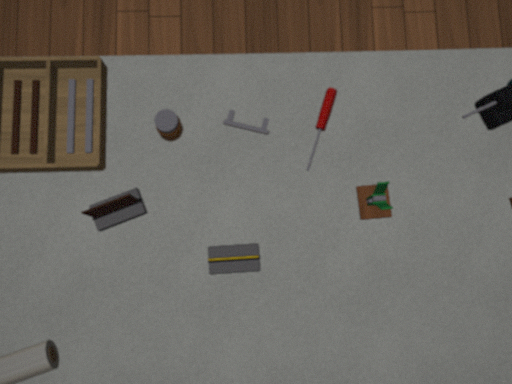

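The scene picture shows the clip on its rest near (140,170), the yellow card near (273,158) and the brown card near (365,218). The top picture shows the clip at (376,200) and the yellow card at (234,258). Next I'll measure the yaws.

```bash
cat >> h.py <<'E'
def cloud(mask,d,cam):
    m=camera_model(cam); v,u=np.nonzero(mask&(d>0))
    n=cv2.undistortPoints(np.c_[u,v].astype(np.float32)[:,None],np.array(m["intrinsics"]),np.array(m["dist_coeffs"]))[:,0]
    z=d[v,u]; P=np.c_[n*z[:,None],z]; return (P-np.array(m["t"]))@np.array(m["R"])
def yaw(P):
    r=cv2.minAreaRect(P[:,:2].astype(np.float32)*1000); return np.round(r[0],1),np.round(r[1],1),round(r[2],1)
E
python3 - <<'E'
from h import *
for c in("scene","top"):
    im,d=read_camera(c); cv2.imwrite(f"pics/{c}1.png",im)
    for q in("yellow_card","rest","clip"):
        r=cut_out(q,c)
        if not r: print(q,"none");continue
        P=cloud(r[0]["mask"],d,c); print(c,q,r[0]["conf"],len(P),"z",np.round(np.percentile(P[:,2],[1,50,99]),3))
        bands=dict(yellow_card=[(.1,.12),(.015,.03),(.04,.1)],rest=[(.004,.014)],clip=[(.075,.11),(.03,.07)])[q]
        for a,b in bands:
            Q=P[(P[:,2]>a)&(P[:,2]<b)]
            if len(Q)>4:
                _,_,vt=np.linalg.svd(Q[:,:2]-Q[:,:2].mean(0),full_matrices=False)
                print("  ",a,b,len(Q),yaw(Q),"mean",np.round(Q.mean(0),4),"pca deg",np.degrees(np.arctan2(vt[0,1],vt[0,0])).round(1))
im=cv2.imread("pics/scene1.png")[135:205,100:190];im2=cv2.imread("pics/top1.png")[165:235,330:420]
cv2.imwrite("pics/c1.png",cv2.resize(np.vstack([im,im2]),None,fx=4,fy=4,interpolation=2))
E
```

```text
scene yellow_card 0.78 1635 z [-0.001  0.037  0.11 ]
   0.1 0.12 151 (array([474.9,  74.5]), array([99.2,  8.9]), 89.8) mean [0.4751 0.0744 0.1063] pca deg 91.8
   0.015 0.03 554 (array([479.3,  75.4]), array([ 60.1, 111.6]), 4.4) mean [0.4876 0.0777 0.0213] pca deg 95.7
   0.04 0.1 639 (array([475.7,  75.1]), array([  9.7, 100.1]), 3.4) mean [0.4756 0.0752 0.0708] pca deg 92.1
scene rest 0.67 469 z [-0.001  0.009  0.029]
   0.004 0.014 421 (array([ 592.9, -239.1]), array([78.3, 68.2]), 3.0) mean [ 0.6024 -0.2328  0.0091] pca deg -37.6
scene clip 0.96 442 z [-0.003  0.06   0.101]
   0.075 0.11 137 (array([ 592.3, -237.2]), array([58.9, 25.9]), 3.6) mean [ 0.585  -0.237   0.0888] pca deg 5.7
   0.03 0.07 190 (array([ 591.8, -236.5]), array([34.7, 31.2]), 3.7) mean [ 0.5919 -0.2337  0.052 ] pca deg 1.4
top yellow_card 0.96 1472 z [-0.001  0.022  0.112]
   0.1 0.12 110 (array([473.2,  74.4]), array([ 4. , 98.3]), 2.1) mean [0.4731 0.0744 0.1096] pca deg 92.0
   0.015 0.03 1281 (array([473.4,  74.2]), array([ 59.9, 111.9]), 2.1) mean [0.4734 0.075  0.0217] pca deg 93.0
   0.04 0.1 25 (array([471.2,  76.3]), array([ 0.1, 76.7]), 2.1) mean [0.4712 0.0773 0.0702] pca deg 92.1
top rest 0.91 662 z [0.001 0.01  0.022]
   0.004 0.014 629 (array([ 590.4, -239.3]), array([75. , 70.6]), 2.5) mean [ 0.5852 -0.2306  0.0095] pca deg -149.2
top clip 0.59 405 z [0.009 0.065 0.1  ]
   0.075 0.11 153 (array([ 590.8, -235.7]), array([56.2, 24.8]), 1.3) mean [ 0.5943 -0.2351  0.0904] pca deg -177.3
   0.03 0.07 189 (array([ 591.6, -236.1]), array([31.6, 30.1]), 3.0) mean [ 0.5916 -0.2345  0.0589] pca deg -85.5
```

View pics/c1.png

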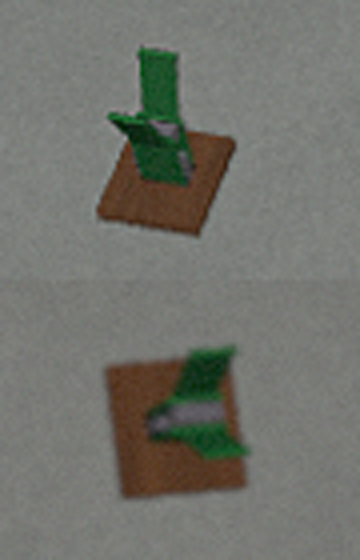

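The crop shows the clip upright, its tails spread along x and its yaw about 2.5° (rest corners at about (100,210) and (235,140) in the upper half). The card's yaw is about 2.1°, so the clip can go over it with almost no turn. Next is the turn the tool needs.

```bash
cat >> h.py <<'E'
from scipy.spatial.transform import Rotation as Ro
def turn(deg):
    s=read_state();R=Ro.from_rotvec(s["orientation"]).as_matrix();a=np.radians(deg)
    out=[]
    for sg in(1,-1):
        y=sg*np.array([np.cos(a),np.sin(a),0]);z=np.array([0,0,-1.]);T=np.c_[np.cross(y,z),y,z]
        out.append((Ro.from_matrix(T)*Ro.from_matrix(R).inv()).as_rotvec().round(4))
    print("pos",s["tool_pos"].round(4) if hasattr(s["tool_pos"],"round") else s["tool_pos"],"turn",out,"q6",s["q"][5],"q",np.round(s["q"],2),"F",np.round(s["force"],1),"op",s["opening"],"t",s["t"])
E
python3 -c "
from h import *
turn(2.5)"
```

```text
pos [0.2695 0.5361 0.2187] turn [array([-0.0000e+00,  1.0000e-04, -1.0614e+00]), array([-1.0000e-04, -0.0000e+00,  2.0802e+00])] q6 -0.08542405247898711 q [ 1.02  0.13  1.49 -0.    1.52 -0.09] F [ 0.1 -0.2  0.5] op 0.0930916270069024 t 1.7
```

Request:
apply_moves:
  commands: [2, -4.8, 0, 0, 0, -0.07, 9.3, 2, -4.8, 0, 0, 0, -0.07, 9.3, 2, -4.8, 0, 0, 0, -0.07, 9.3, 2, -4.8, 0, 0, 0, -0.07, 9.3, 2, -4.8, 0, 0, 0, -0.07, 9.3, 2, -4.8, 0, 0, 0, -0.07, 9.3, 2, -4.8, 0, 0, 0, -0.07, 9.3, 2, -4.8, 0, 0, 0, -0.07, 9.3]

```text
t: 2.7
tool_pos: [0.4313, 0.1433, 0.2191]
orientation: [1.555, 2.727, 0.004]
force: [0.2, -0.5, -0.5]
opening: 0.093
```

Request:
apply_moves:
  commands: [2, -4.8, 0, 0, 0, -0.07, 9.3, 2, -4.8, 0, 0, 0, -0.07, 9.3, 2, -4.8, 0, 0, 0, -0.07, 9.3, 2, -4.8, 0, 0, 0, -0.07, 9.3, 2, -4.8, 0, 0, 0, -0.07, 9.3, 2, -4.8, 0, 0, 0, -0.07, 9.3, 2, -4.8, 0, 0, 0, -0.07, 9.3, 0, 0, 0, 0, 0, 0, 9.3]

```text
t: 3.7
tool_pos: [0.5751, -0.2085, 0.2199]
orientation: [2.192, 2.24, 0.006]
force: [-0.2, 0.8, -0.5]
opening: 0.0931
```

```bash
python3 -c "
from h import *
turn(2.5)"
```

```text
pos [ 0.5751 -0.2085  0.2199] turn [array([0.0023, 0.008 , 0.0217]), array([ 0.0124, -0.0035, -3.1199])] q6 -0.45429120335401896 q [-0.43  0.15  1.46  0.    1.52 -0.45] F [-0.2  0.8 -0.5] op 0.0930718967627767 t 3.7
```

Request:
apply_moves:
  commands: [1.6, -2.8, 0, 0, 0.008, 0.02, 9.3, 0, 0, -3, 0, 0, 0, 9.3, 0, 0, -3, 0, 0, 0, 9.3, 0, 0, -2, 0, 0, 0, 9.3, 0, 0, 0, 0, 0, 0, 9.3]

```text
t: 4.32
tool_pos: [0.5915, -0.2347, 0.1386]
orientation: [2.169, 2.271, -0.001]
force: [-0.1, -0.1, -0.2]
opening: 0.0933
```

```bash
python3 - <<'E'
from h import *
turn(2.5)
for c in("scene","top"):
    im,d=read_camera(c); cv2.imwrite(f"pics/{c}2.png",im)
    for q in("clip","tail_a","jaw_a"):
        r=spot_point(q,c); print(c,q,[(np.round(w(x["point"],c),3).tolist(),round(x["conf"],2)) for x in r[:3]])
im=cv2.imread("pics/scene2.png")[100:205,100:200]
cv2.imwrite("pics/c2.png",cv2.resize(im,None,fx=5,fy=5,interpolation=2))
E
```

```text
pos [ 0.5915 -0.2347  0.1386] turn [array([ 0.0012,  0.0007, -0.0019]), array([-1.1000e-03,  1.8000e-03,  3.1397e+00])] q6 -0.5033208663791996 q [-0.46  0.27  1.47 -0.    1.39 -0.5 ] F [-0.1 -0.1 -0.2] op 0.09333330929717734 t 4.325
scene clip [([0.592, -0.238, 0.058], 0.97)]
scene tail_a [([0.567, -0.242, 0.094], 0.61), ([0.615, -0.241, 0.098], 0.48)]
scene jaw_a [([0.586, -0.241, 0.014], 0.84), ([0.59, -0.24, 0.013], 0.45)]
top clip [([0.591, -0.235, 0.054], 0.79)]
top tail_a [([0.564, -0.241, 0.099], 0.69), ([0.619, -0.233, 0.1], 0.67)]
top jaw_a [([0.586, -0.237, 0.013], 0.76), ([0.598, -0.234, 0.015], 0.51), ([0.566, -0.24, 0.097], 0.35)]
```

View pics/c2.png

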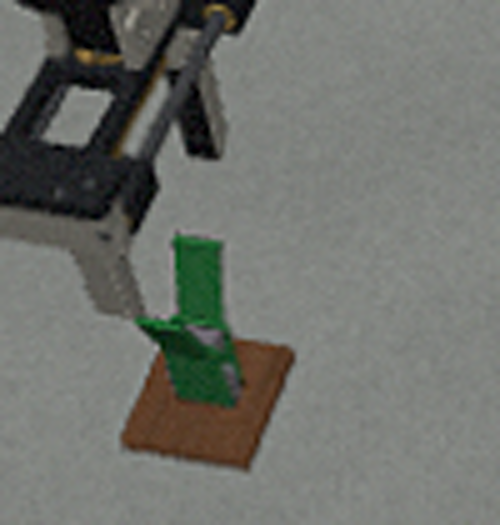

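The picture shows the fingers straddling the tails: the near finger tip is at (135,310), the tails at (200,240) and (150,325). I'll lower, then squeeze.

Request:
apply_moves:
  commands: [0, -0.2, -3, 0, 0, 0, 9.3, 0, 0, -2.5, 0, 0, 0, 9.3, 0, 0, -1.0, 0, 0, 0, 9.3, 0, 0, 0, 0, 0, 0, 9.3]
  squeeze: 30

```text
t: 5.22
tool_pos: [0.5949, -0.2392, 0.0781]
orientation: [2.164, 2.263, 0.004]
force: [0.6, 0.2, 0.5]
opening: 0.0927
```

Request:
apply_moves:
  commands: [-0.3, 0.2, -0.6, 0, 0, 0, 9.3, 0, 0, 0, 0, 0, 0, 9.3]

```text
t: 5.48
tool_pos: [0.5927, -0.2375, 0.0737]
orientation: [2.162, 2.261, 0.005]
force: [-0.0, 0.1, 0.6]
opening: 0.0925
```

```bash
python3 -c "
from h import *
turn(2.5)"
```

```text
pos [ 0.5927 -0.2375  0.0737] turn [array([ 0.0068,  0.0118, -0.001 ]), array([-0.0185,  0.0106,  3.1405])] q6 -0.505373599083616 q [-0.46  0.33  1.53 -0.    1.27 -0.51] F [-0.   0.1  0.6] op 0.09251833094030658 t 5.475
```

Request:
apply_moves:
  commands: [-0.1, 0, -0.3, 0.007, 0.012, 0, 7, 0, 0, 0, 0, 0, 0, 6, 0, 0, 0, 0, 0, 0, 6]

```text
t: 5.85
tool_pos: [0.5925, -0.238, 0.0721]
orientation: [2.171, 2.27, 0.001]
force: [-0.6, -0.1, 0.3]
opening: 0.0674
```

```bash
python3 -c "
from h import *
turn(2.5)"
```

```text
pos [ 0.5925 -0.238   0.0721] turn [array([ 0.0003,  0.0011, -0.0011]), array([-1.7000e-03,  5.0000e-04,  3.1405e+00])] q6 -0.5070059855646898 q [-0.46  0.34  1.52  0.    1.28 -0.51] F [-0.6 -0.1  0.3] op 0.06737232542060598 t 5.85
```

Aligned. Now squeeze in steps.

Request:
apply_moves:
  commands: [0, 0, 0, 0, 0, 0, 5.5, 0, 0, 0, 0, 0, 0, 5, 0, 0, 0, 0, 0, 0, 4.5, 0, 0, 0, 0, 0, 0, 4.0]
  squeeze: 30

```text
t: 6.35
tool_pos: [0.5925, -0.2388, 0.0742]
orientation: [2.17, 2.269, -0.001]
force: [-2.7, -0.2, 3.7]
opening: 0.0415
```

Request:
apply_moves:
  commands: [0, 0, 0, 0, 0, 0, 3.5, 0, 0, 0, 0, 0, 0, 3, 0, 0, 0, 0, 0, 0, 2.5, 0, 0, 0, 0, 0, 0, 2.0, 0, 0, 0, 0, 0, 0, 1.5, 0, 0, 0, 0, 0, 0, 1.5]

```text
t: 7.1
tool_pos: [0.5917, -0.2393, 0.0754]
orientation: [2.17, 2.269, -0.003]
force: [-2.7, -0.3, 5.3]
opening: 0.0246
```

```bash
python3 - <<'E'
from h import *
turn(2.5)
for c in("scene","top"):
    im,d=read_camera(c); cv2.imwrite(f"pics/{c}3.png",im)
    for q in("clip","tail_a","jaw_a"):
        r=spot_point(q,c); print(c,q,[(np.round(w(x["point"],c),3).tolist(),round(x["conf"],2)) for x in r[:3]])
im=cv2.imread("pics/scene3.png")[100:205,100:200]
cv2.imwrite("pics/c3.png",cv2.resize(im,None,fx=5,fy=5,interpolation=2))
E
```

```text
pos [ 0.5917 -0.2393  0.0754] turn [array([ 0.0025, -0.0003, -0.0009]), array([5.0000e-04, 3.9000e-03, 3.1407e+00])] q6 -0.5070120527119836 q [-0.46  0.34  1.52 -0.    1.29 -0.51] F [-2.7 -0.3  5.3] op 0.024617545021419857 t 7.1
scene clip [([0.589, -0.24, 0.055], 0.56)]
scene tail_a [([0.602, -0.24, 0.1], 0.65), ([0.583, -0.238, 0.101], 0.55), ([0.589, 0.323, 0.0], 0.2)]
scene jaw_a [([0.563, -0.241, 0.017], 0.62), ([0.598, -0.238, 0.013], 0.44)]
top clip [([0.589, -0.235, 0.054], 0.79)]
top tail_a [([0.608, -0.233, 0.103], 0.67), ([0.586, -0.238, 0.1], 0.55)]
top jaw_a [([0.604, -0.235, 0.013], 0.54), ([0.581, -0.239, 0.103], 0.22)]
```

View pics/c3.png

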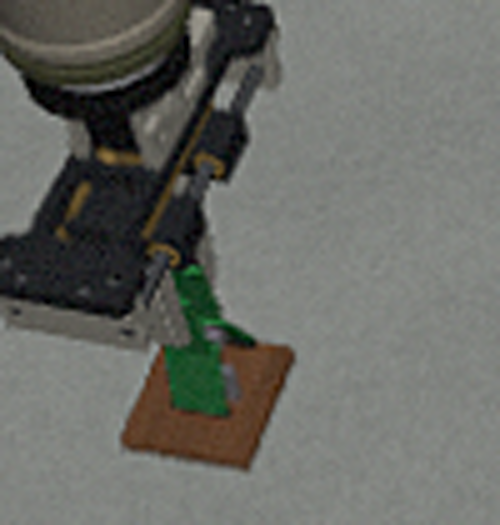

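Picture: the clip is squeezed, with the -x jaw swung out and the +x jaw (near (215,400)) still close to the rib, so the clip is slightly tipped. I'll squeeze a bit more, then lift gently.

Request:
apply_moves:
  commands: [0, 0, 0.1, 0, 0, 0, 1.0, 0, 0, 0.2, 0, 0, 0, 1.0, 0, 0, 0.2, 0, 0, 0, 1.0, 0, 0, 0, 0, 0, 0, 1.0]
  squeeze: 45

```text
t: 8.0
tool_pos: [0.5918, -0.2386, 0.0792]
orientation: [2.171, 2.27, -0.002]
force: [1.2, 0.6, -1.0]
opening: 0.0211
```

```bash
python3 - <<'E'
from h import *
turn(2.5)
for c in("scene","top"):
    im,d=read_camera(c)
    for q in("clip","tail_a","jaw_a"):
        r=spot_point(q,c); print(c,q,[(np.round(w(x["point"],c),3).tolist(),round(x["conf"],2)) for x in r[:3]])
E
```

```text
pos [ 0.5918 -0.2386  0.0792] turn [array([ 0.0014, -0.0004, -0.0011]), array([6.0000e-04, 2.2000e-03, 3.1405e+00])] q6 -0.5070297575675713 q [-0.46  0.33  1.52 -0.    1.29 -0.51] F [ 1.2  0.6 -1. ] op 0.021093639404981344 t 8.0
scene clip [([0.591, -0.242, 0.056], 0.63)]
scene tail_a [([0.6, -0.245, 0.105], 0.75), ([0.585, -0.237, 0.1], 0.53)]
scene jaw_a [([0.571, -0.236, 0.017], 0.53)]
top clip [([0.594, -0.236, 0.056], 0.61)]
top tail_a [([0.572, -0.241, 0.017], 0.51), ([0.583, -0.24, 0.101], 0.49), ([0.603, -0.236, 0.105], 0.41)]
top jaw_a [([0.573, -0.237, 0.019], 0.48), ([0.616, -0.235, 0.017], 0.46)]
```

The clip is wide open, even (jaws at x≈0.572 and 0.616, opening 21.1 mm) and free of the rest. Lift.

Request:
apply_moves:
  commands: [0, 0, 1, 0, 0, 0, 1.0, 0, 0, 2, 0, 0, 0, 1.0, 0, 0, 3, 0, 0, 0, 1.0, 0, 0, 3, 0, 0, 0, 1.0, 0, 0, 3, 0, 0, 0, 1.0, 0, 0, 2, 0, 0, 0, 1.0]

```text
t: 9.15
tool_pos: [0.5912, -0.2383, 0.2294]
orientation: [2.17, 2.269, -0.001]
force: [-0.4, 1.0, -0.9]
opening: 0.0217
```

Request:
apply_moves:
  commands: [-1, 3, 0, 0, 0, 0, 1.0, -1.5, 4, 0, 0, 0, 0, 1.0, -1.5, 4, 0, 0, 0, 0, 1.0, -1.5, 4, 0, 0, 0, 0, 1.0, -1.5, 4, 0, 0, 0, 0, 1.0, -1.5, 4, 0, 0, 0, 0, 1.0, -1, 2, 0, 0, 0, 0, 1.0, 0, 0, 0, 0, 0, 0, 1.0]

```text
t: 10.15
tool_pos: [0.4967, 0.0169, 0.2496]
orientation: [2.156, 2.252, 0.018]
force: [0.1, -0.5, -1.2]
opening: 0.0213
```

```bash
python3 -c "
from h import *
turn(2.1)"
```

```text
pos [0.4967 0.0169 0.2496] turn [array([ 0.0081,  0.0255, -0.0068]), array([-0.0399,  0.0127,  3.1345])] q6 -0.10782524791148096 q [-0.06 -0.19  1.75 -0.01  1.56 -0.11] F [ 0.1 -0.5 -1.2] op 0.021311594819962518 t 10.15
```

Request:
apply_moves:
  commands: [-1.1, 2.9, -0.5, 0.004, 0.013, 0, 1.0, -1.1, 2.9, -0.5, 0.004, 0.013, -0.006, 1.0, 0, 0, 0, 0, 0, 0, 1.0, 0, 0, 0, 0, 0, 0, 1.0]

```text
t: 10.65
tool_pos: [0.4769, 0.0732, 0.2443]
orientation: [2.178, 2.256, 0.005]
force: [-0.5, 0.3, -0.1]
opening: 0.0213
```

```bash
cat > m.py <<'E'
from h import *
import sys
turn(2.1)
for c in("scene","top"):
    im,d=read_camera(c);cv2.imwrite(f"pics/{c}_{sys.argv[1]}.png",im)
    for q in("clip","tail_a","jaw_a","yellow_card_edge"):
        r=spot_point(q,c); print(c,q,[(np.round(w(x["point"],c),3).tolist(),round(x["conf"],2)) for x in r[:3]])
    r=cut_out("yellow_card",c)
    if r:
        P=cloud(r[0]["mask"],d,c)
        for a,b in((.1,.12),(.015,.03)):
            Q=P[(P[:,2]>a)&(P[:,2]<b)]
            if len(Q)>4: print("  card",a,len(Q),yaw(Q))
im=cv2.imread(f"pics/scene_{sys.argv[1]}.png")[85:195,225:325];im2=cv2.imread(f"pics/top_{sys.argv[1]}.png")[190:300,180:280]
cv2.imwrite(f"pics/c_{sys.argv[1]}.png",cv2.resize(np.hstack([im,im2]),None,fx=4,fy=4,interpolation=2))
E
python3 m.py a
```

```text
pos [0.4769 0.0732 0.2443] turn [array([0.0015, 0.0062, 0.0013]), array([ 9.7000e-03, -2.3000e-03, -3.1403e+00])] q6 0.01191519626215394 q [ 0.05 -0.21  1.77 -0.    1.57  0.01] F [-0.5  0.3 -0.1] op 0.021298358448859342 t 10.65
scene clip [([0.48, 0.072, 0.222], 0.6)]
scene tail_a [([0.772, 0.213, -0.001], 0.67), ([0.486, 0.07, 0.273], 0.66)]
scene jaw_a [([0.455, 0.074, 0.179], 0.89), ([0.493, 0.074, 0.18], 0.78)]
scene yellow_card_edge [([0.471, 0.075, 0.115], 0.65)]
  card 0.1 146 (array([474. ,  74.9]), array([10.7, 98.5]), 2.5)
  card 0.015 544 (array([479. ,  75.6]), array([ 57.2, 111.8]), 5.6)
top clip []
top tail_a []
top jaw_a []
top yellow_card_edge []
```

View pics/c_a.png

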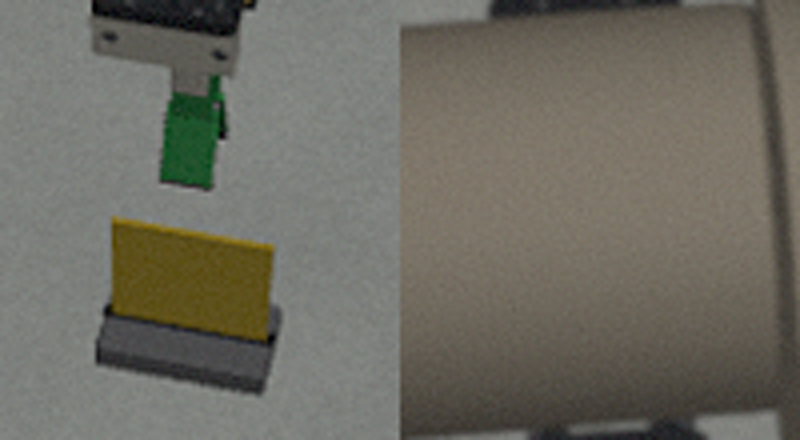

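Picture: the clip hangs open above the card's centre, its jaw ends at about (187,185) and the card's top edge running (110,218)–(272,245). The top view is blocked by the arm. I'll lower in stages.

Request:
apply_moves:
  commands: [-0.2, 0.15, 0, 0, 0.005, 0, 1.0, 0, 0, -1.5, 0, 0, 0, 1.0, 0, 0, -1.5, 0, 0, 0, 1.0, 0, 0, -1, 0, 0, 0, 1.0, 0, 0, 0, 0, 0, 0, 1.0]

```text
t: 11.88
tool_pos: [0.473, 0.0757, 0.199]
orientation: [-2.18, -2.26, 0.005]
force: [0.6, -0.6, -0.5]
opening: 0.0214
```

```bash
python3 m.py b
```

```text
pos [0.473  0.0757 0.199 ] turn [array([ 0.0011, -0.0031,  0.0007]), array([-4.9000e-03, -1.7000e-03, -3.1409e+00])] q6 0.016523427634415073 q [ 0.05 -0.19  1.84 -0.    1.5   0.02] F [ 0.6 -0.6 -0.5] op 0.02135013299475001 t 11.875
scene clip [([0.474, 0.078, 0.175], 0.55)]
scene tail_a [([0.48, 0.073, 0.224], 0.75)]
scene jaw_a [([0.452, 0.079, 0.137], 0.77), ([0.49, 0.077, 0.137], 0.51)]
scene yellow_card_edge [([0.47, 0.074, 0.114], 0.8)]
  card 0.1 139 (array([474. ,  74.8]), array([11. , 98.9]), 3.2)
  card 0.015 552 (array([477.5,  74.9]), array([ 60.1, 110.2]), 3.1)
top clip []
top tail_a [([0.593, -0.238, -0.002], 0.29)]
top jaw_a []
top yellow_card_edge []
```

Request:
apply_moves:
  commands: [0.1, -0.1, -1, 0, 0, 0, 1.0, 0, 0, -1, 0, 0, 0, 1.0, 0, 0, -1, 0, 0, 0, 1.0, 0, 0, -0.5, 0, 0, 0, 1.0, 0, 0, 0, 0, 0, 0, 1.0]

```text
t: 13.1
tool_pos: [0.4742, 0.0746, 0.1622]
orientation: [-2.181, -2.26, 0.004]
force: [-0.1, -1.0, -0.5]
opening: 0.0216
```

Request:
apply_moves:
  commands: [0, 0, -0.6, 0, 0, 0, 1.0, 0, 0, -0.7, 0, 0, 0, 1.0, 0, 0, 0, 0, 0, 0, 1.0, 0, 0, 0, 0, 0, 0, 1.0]

```text
t: 13.6
tool_pos: [0.4746, 0.0747, 0.1488]
orientation: [-2.181, -2.261, 0.003]
force: [-0.2, -0.1, -0.6]
opening: 0.0215
```

```bash
python3 m.py c
```

```text
pos [0.4746 0.0747 0.1488] turn [array([ 0.001 , -0.0013,  0.0007]), array([-2.0000e-03, -1.6000e-03, -3.1408e+00])] q6 0.014292179760151895 q [ 0.05 -0.15  1.9  -0.    1.4   0.01] F [-0.2 -0.1 -0.6] op 0.021469685833419856 t 13.6
scene clip [([0.474, 0.074, 0.125], 0.48)]
scene tail_a [([0.483, 0.074, 0.174], 0.79)]
scene jaw_a [([0.455, 0.073, 0.087], 0.71), ([0.49, 0.075, 0.085], 0.47), ([0.59, 0.325, -0.002], 0.42)]
scene yellow_card_edge [([0.474, 0.072, 0.112], 0.79)]
  card 0.1 104 (array([482. ,  75.2]), array([22.6, 99.5]), 3.9)
  card 0.015 547 (array([479.9,  75.6]), array([ 58.9, 112.3]), 5.7)
top clip []
top tail_a []
top jaw_a []
top yellow_card_edge []
```

View pics/c_c.png

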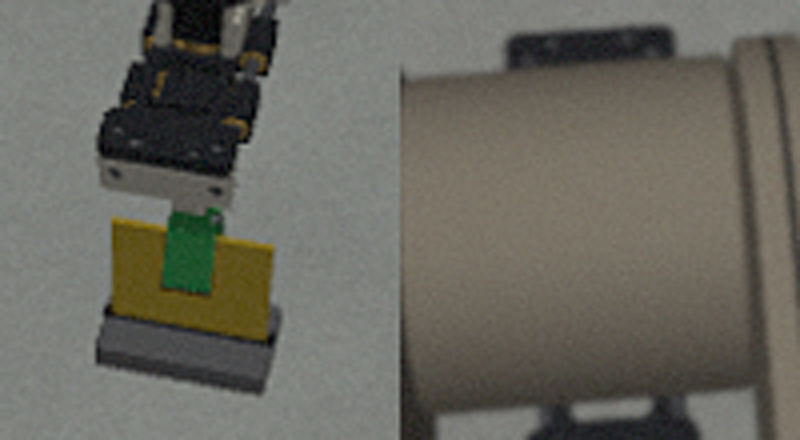

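Picture: the near jaw hangs in front of the card (down to about (187,290)) and the far one is behind. The card hasn't moved. Jaw bars are at x≈0.455 and 0.490, about 24 mm below the edge, with the card at about 0.4735. I'll settle and hand in.

Request:
apply_moves:
  commands: [0, 0, 0, 0, 0, 0, 1.0, 0, 0, 0, 0, 0, 0, 1.0]

```text
t: 14.45
tool_pos: [0.4746, 0.0747, 0.1487]
orientation: [-2.181, -2.261, 0.003]
force: [0.5, -0.3, -0.5]
opening: 0.0214
```

```bash
python3 -c "
from h import *
turn(2.1); print(np.abs(read_state()['dq']).max()); print(close_job())"
```

```text
pos [0.4746 0.0747 0.1487] turn [array([ 0.001 , -0.0014,  0.0007]), array([-2.2000e-03, -1.6000e-03, -3.1409e+00])] q6 0.014282993225407424 q [ 0.05 -0.15  1.9  -0.    1.4   0.01] F [ 0.5 -0.3 -0.5] op 0.021382472022287706 t 14.45
0.0016014876770164572
the job is handed in; nothing more can be done
None
```

I squeezed the clip wide open on its rest and lifted it off. It is now held open over the middle of the yellow card's top edge, and the job is handed in at t ≈ 14.5 s.

**Last checks:**
- **Grip:** the opening is 21.4 mm, which matches the clip's wide-open stop, held with a 45 N squeeze.
- **Jaws:** the bars are at x ≈ 0.455 and 0.490, about 15 mm clear of the card at x ≈ 0.474 and about 24 mm below its edge.
- **Contact and motion:** the force on the tool stays below 1 N (about the clip's weight and noise), and the arm is at rest.
- **Yellow card:** its measured edge position agrees with the first one to within a few mm.

**What disagreed or wasn't checked:**
- During the squeeze at 30 N the clip tipped briefly towards one side on the rib. It came even once I raised the grip to 45 N and lifted a few mm.
- The arm hid the card from the top camera at the end, so the final clearance comes from the scene camera and the tool pose only. That camera's last depth fit of the card's upper part came out about 8 mm off and too wide in x, probably because clip pixels were included.

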